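# Square up the mixing plates and latch the keeper bar of the sterilising cassette

## Robot

A 6-joint arm with a two-finger parallel gripper is mounted at the origin on a cart in front of the work surface, level with it; the furniture and walls round the work are solid. World frame = base frame: x ahead of the robot, y to its left, z up, the work surface at z = 0. Lengths are in mm, angles in rad, forces in N, time in s.
With the tool pointing down it reaches from about 350 to 775 mm from the base axis. Payload 5.5 kg.
Tool frame: the origin (TCP) lies between the finger pads; the fingertips stand 22 mm ahead of it and the grasp point (between the pads) lies 3 mm ahead of it; z points along the fingers, y is the line along which they close (so a half turn about z gives the same grasp; the last joint's range is limited). The gripper opens to 85 mm and grips with 20 to 120 N. Pads are 22 mm wide; open, the fingers measure 114 mm over their backs; the gripper's body (76 mm by 85 mm) begins 54 mm behind the grasp point. The pads swing forward as they close: fully open they stand 13 mm farther back than shut.
Start: joints at [1.099, 0.313, 0.046, 1.304, 0, 1.431], TCP at [187.328, 543.67, 253.323] pointing down, gripper open.
Joint ranges: [-2.76, 2.76], [-0.86, 1.69], [-1.03, 1.26], [-2.2, 2.34], [-1.47, 1.5], [-3.14, 3.14]. Speed limits (rad/s): [2.57, 2.57, 3.14, 3.14, 3.14, 3.14].

## Interface

Orientations are given as a 3x3 rotation matrix whose columns are the frame's x, y, z axes.
In Python, from station import sense, grab_frame, camera_info, manip, search_frame gives the robot as it stands.
- The arm moves only by the tool step_arm, never from a script. Its arguments are lists of equal length, an entry for each row: "twist": the turn, a rotation vector about the tool's x, y, z in degrees, a list of three; "xyz": the shift along the tool's x, y, z in cm, a list of three; "gripper": the finger opening in cm, from 0 to 8.54. In form: {"twist": [[rx, ry, rz], ...], "xyz": [[tx, ty, tz], ...], "gripper": [gripper, ...]}. A call has 1 to 10 rows; each row is the pose to reach, as a shift and turn from the pose commanded when the call began, along the tool's axes at that moment; what a row does not reach only later rows make up. A row lasts 1/10 s, in which the tool goes at most 50 mm and 8.59 degrees, less where a joint would pass 70% of its speed; a pose out of reach is approached as far as the arm can. A call with a gripper value outside its range is refused whole. The fingers move at their own pace and stop on an object; "newtons" is the grip in N (left out, the last holds). Time passes only in rows, so rows that repeat a pose let the fingers close. It gives the time, the measured TCP pose, the force, the opening and the grip force at its end, in the units of the state.
- sense(): the state, without advancing time (a new reading comes with each control period).
- grab_frame(name): name is "scene" or "top" or "wrist"; returns the picture (384x512x3 uint8, red, green, blue); there is no depth.
- camera_info(name): a dict with "intrinsics" (3x3 intrinsics, pixels), "view" (4x4, takes a point from world to camera coordinates). Camera axes: x right, y down, z forward; pixel columns grow to the right and rows downward; lengths in mm; the calibration is good to about 2 mm. A picture is of the moment at which its call begins: read the wrist's pose just before it. camera_info takes no time and is no camera call; for the wrist camera it gives the pose at the moment of the call.
- manip.job_done(): hands the job in; it is judged then, once.
Trained networks look in the newest picture that a camera, given by its name, has taken for a name from the list of things; names that differ only in an ending like _2 or _b are one class to them, and where a whole thing is asked for, a point or a joint stands for the part that bears it (a point fixed in the world has none). Each returns a list of dicts, best first, with "p" (0 to 1); they miss things now and then, are a little off and sometimes report something else, mostly with a low value. They report only what shows in the picture. A call takes as long as a camera call. They do not tell look-alikes from the thing itself.
- search_frame(camera, thing): "box" ([centre column, centre row, width, height] in pixels, round what is visible of it).
The state is a dict: "t": time; "qpos": joint angles; "qd": joint speeds; "joint_efforts": joint torques, N m; "tool_pos": TCP position; "ee_rot": TCP orientation; "force": force on the tool from outside, world axes, zero at the start; "moment": the same for the moment, N m; "width": finger opening in mm; "finger_force": force on a finger pad.
Only numpy, scipy, OpenCV 4.12 (cv2) and the standard library are available. Lean on these libraries where they do the work, as an engineer would, in place of code of your own. Each camera call takes 0.05 s, during which the arm holds its last target. There are 200 camera calls.

## Task

Get this cassette of mixing plates ready for the steriliser: push the five stacked white plates to the right until they all lie home against the end stop by the hinge, edges flush. Then swing the hinged keeper bar down over them until it snaps fully shut in its spring catch and stays down by itself, and leave the other things on the counter where they are.

Things in the scene. Friction and masses are not known exactly. Their poses are not given: they have to be found in the camera images.
- organiser: Light grey two-tier counter organiser, fixed. Origin on its underside, on the counter; x axis away from the robot (turned up to 30 degrees to the right), y left, z up. Lower board 12 mm thick, x -55 to +52 mm, y -115 to +115. Upper deck at z 250 to 262 mm, x -12 to +52, with small bottles on it, carried by a back panel (x 46 to 52) and two end cheeks (y +-105 to +-115, x 12 to 52).
- deck_edge (a point): Middle of the lower front edge of the organiser's upper deck (organiser x -12, y 0, z 250 mm). The keeper bar and more than half of the plates lie behind this edge, under the deck, so an upright gripper does not fit there: tilt the tool 25 to 40 degrees, fingertips away from the robot.
- cassette: Open steel sterilising cassette, fixed on the lower board (underside at organiser z 12 mm), axes as the organiser's. Origin: middle of the plates' bay, on the underside, at organiser x -4 mm. Front lip x -34.5 to -31.5 mm, up to z 24; back fence x 31.5 to 34.5, up to z 35; both end at y +33. Floor at z 5 to 8 on rubber feet, y -71 to +36. Beyond y 36 the board lies bare.
- end_stop (a point): Middle of the end stop's inner face (cassette x 0, y -40, z 17 mm): a steel wall across the right end of the bay, up to z 35 mm. Plates lying home touch it with their right edges. Two rubber rails carry the plates at z 17 mm.
- catch_bead (a point): Bead of the spring catch (cassette x 16, y 73, z 45 mm), 16 mm long in x, on an upright steel leaf at x 8 to 24, y 69 to 80, up to z 57 mm, which yields to the left and springs back. The leaf stands on a floor strip (z 5 to 8) at x 0 to 32, y 36 to 86.
- keeper_hinge (a point): Middle of the keeper bar's hinge axis: cassette x 16, y -53, z 41.5 mm, right of the end stop. The axis runs along the cassette's x. Two hinge cheeks stand at x 3.5 to 28.5, up to z 49 mm.
- keeper_bar (a joint): Keeper bar angle, rad: 0 shut (level over the plates, along cassette +y), growing as its left end lifts; starts 0.65 to 1.1, stop at 1.25. Steel strip 14 mm wide, 6 thick, its middle on the hinge axis, 121 mm to the roller at its end. Lightly sprung, stiff hinge: stays put above 0.55, rises to about 0.45 if let go lower uncaught. Below 0.08 the roller snaps into the catch (8 to 15 N on the pad).
- keeper_tongue (a point): Lower end of the tongue under the keeper bar, 99 mm from the hinge, 18 mm below the bar's middle, 4 mm thick. Shut, it stands 4 mm left of the ends of plates that lie home; a plate that sticks out holds the bar up. Moves with the bar.
- keeper_pad (a point): Top centre of the rubber thumb pad on the keeper bar, the place to press: 88 mm from the hinge, 10 mm above the bar's middle; the pad is 18 mm across by 24 mm along the bar. Moves with the bar.
- plate_1: White mixing plate 1 of 5 in the stack, counted from the bottom: 60 (x) x 80 (y) x 4 mm, glazed and slippery, loose, about 45 g. Origin: centre of its underside, 17 mm above the cassette's origin; axes as the cassette's. It can slide only along y between lip and fence; home is y = 0 of the cassette (right edge on the end stop). Starts 3 to 20 mm too far left.
- plate_2: White mixing plate 2 of 5 in the stack, counted from the bottom: 60 (x) x 80 (y) x 4 mm, glazed and slippery, loose, about 45 g. Origin: centre of its underside, 21 mm above the cassette's origin; axes as the cassette's. It can slide only along y between lip and fence; home is y = 0 of the cassette (right edge on the end stop). Starts 3 to 20 mm too far left.
- plate_3: White mixing plate 3 of 5 in the stack, counted from the bottom: 60 (x) x 80 (y) x 4 mm, glazed and slippery, loose, about 45 g. Origin: centre of its underside, 25 mm above the cassette's origin; axes as the cassette's. It can slide only along y between lip and fence; home is y = 0 of the cassette (right edge on the end stop). Starts 3 to 20 mm too far left.
- plate_4: White mixing plate 4 of 5 in the stack, counted from the bottom: 60 (x) x 80 (y) x 4 mm, glazed and slippery, loose, about 45 g. Origin: centre of its underside, 29 mm above the cassette's origin; axes as the cassette's. It can slide only along y between lip and fence; home is y = 0 of the cassette (right edge on the end stop). Starts 3 to 20 mm too far left.
- plate_5: White mixing plate 5 of 5 in the stack, counted from the bottom: 60 (x) x 80 (y) x 4 mm, glazed and slippery, loose, about 45 g. Origin: centre of its underside, 33 mm above the cassette's origin; axes as the cassette's. It can slide only along y between lip and fence; home is y = 0 of the cassette (right edge on the end stop). Starts 3 to 20 mm too far left.
- cream_pot: Small round cream pot with an orange lid, 60 mm wide, 38 mm high, on the counter left of the organiser. Bystander, loose; origin at the centre of its underside.
- paper_roll: Standing roll of paper strip, 67 mm wide, 70 mm high, at the far left. Bystander, loose; origin at the centre of its underside.
- candle: Apple-shaped candle, 36 mm wide, 41 mm high, left of the organiser. Bystander, loose; origin at the centre of its underside.
- oil_bottle: Small brown dropper bottle, 33 mm wide, 102 mm high, right of the organiser. Bystander, loose; origin at the centre of its underside.
- small_bottle: White bottle, 56 mm wide, 146 mm high, at the left. Bystander, loose; origin at the centre of its underside.
- wax_cartridge: Upright cartridge with a white cap, 30 x 38 mm, 98 mm high, right of the organiser. Bystander, loose; origin at the centre of its underside.
- timer: Round white minute timer, 55 mm wide, 35 mm high, at the left. Bystander, loose; origin at the centre of its underside.
Things that resemble listed ones, but are neither listed nor needed, are in the scene too. Leave any brown look-alike of the plate_5 alone.

How it is judged:
By the outcome, as a careful person would: the job done as asked, in the order asked, and still so for the second after the job is handed in, with the robot touching nothing.
It also fails if it takes over 46 s, if anything falls off the work surface, if the arm or the gripper's body presses on something with over 40 N, if the wrist force passes 120 N, or if a joint passes its speed limit or range.

## Working session

There is one attempt and no reset: what is moved stays moved. The work goes in short steps, Python scripts to look and compute and a tool call to move; the robot and the scene stay as the last step left them, time stands still between calls to the robot, and variables do not carry over. Pictures are saved under pics/ and viewed, at most 10 in all, crops included, and the job is handed in when it is done.

Besides the shell and the picture viewer there is one more tool, called after "Call:" by a JSON object that holds its "api" and its "payload", one argument or row to a line. step_arm: Moves the arm, as the interface text tells. Its arguments: {"type":"object","properties":{"twist":{"type":"array"},"xyz":{"type":"array"},"gripper":{"type":"array"},"newtons":{"type":"number"}},"required":["twist","xyz","gripper"]}

```bash
ls; mkdir -p pics
python3 - <<'E'
from station import *
import cv2,numpy as np
s=sense();print(s['t'],s['tool_pos'],s['ee_rot'],s['width'])
for n in("scene","top"):
    im=grab_frame(n);cv2.imwrite(f'pics/{n}0.png',im[:,:,::-1])
    c=camera_info(n);print(n,np.round(c['intrinsics'],1).tolist(),np.round(c['view'],3).tolist())
    for t in("organiser","cassette","plate_5","keeper_bar","keeper_pad","catch_bead"):
        print(t,[(np.round(d['box'],1).tolist(),round(d['p'],2)) for d in search_frame(n,t)[:3]])
a=cv2.imread('pics/scene0.png');b=cv2.imread('pics/top0.png')
E
```

```text
pics
0.0 [187.08572032 543.19030877 252.37502633] [[-9.45462438e-01  3.25729916e-01 -8.94512142e-04]
 [ 3.25731011e-01  9.45460972e-01 -1.69074890e-03]
 [ 2.94998822e-04 -1.88990992e-03 -9.99998171e-01]] 85.15434538043104
scene [[468.2, 0.0, 251.7], [0.0, 468.2, 192.3], [0.0, 0.0, 1.0]] [[0.463, -0.886, -0.011, -367.422], [-0.56, -0.283, -0.779, 337.931], [0.687, 0.367, -0.627, 2060.027], [0.0, 0.0, 0.0, 1.0]]
organiser [([290.7, 193.2, 54.4, 88.6], 0.87), ([289.6, 215.0, 24.1, 34.6], 0.74)]
cassette [([291.4, 215.5, 23.6, 33.0], 0.66), ([289.8, 193.4, 51.3, 87.9], 0.42)]
plate_5 [([361.8, 255.2, 18.0, 13.5], 0.57)]
keeper_bar [([297.9, 206.8, 10.9, 26.5], 0.39)]
keeper_pad [([292.1, 215.4, 19.0, 34.3], 0.62), ([294.1, 208.2, 11.3, 23.3], 0.53)]
catch_bead []
top [[418.4, 0.0, 251.2], [0.0, 418.4, 187.4], [0.0, 0.0, 1.0]] [[0.025, -1.0, 0.006, -180.329], [-0.98, -0.026, -0.199, 498.669], [0.199, -0.001, -0.98, 1616.054], [0.0, 0.0, 0.0, 1.0]]
organiser [([300.9, 179.6, 68.0, 60.8], 0.75), ([340.8, 217.1, 11.1, 7.9], 0.38)]
cassette [([293.3, 189.4, 36.0, 30.5], 0.75)]
plate_5 [([391.5, 203.1, 21.3, 24.8], 0.8), ([294.1, 187.6, 24.0, 19.9], 0.6)]
keeper_bar [([306.2, 185.2, 10.8, 15.5], 0.4)]
keeper_pad [([295.1, 189.9, 37.2, 28.1], 0.68), ([306.8, 183.3, 17.6, 15.4], 0.65)]
catch_bead []
```

Run:
```python
import cv2,numpy as np
a=cv2.imread('pics/scene0.png');b=cv2.imread('pics/top0.png')
A=cv2.resize(a[130:280,200:400],(800,600),interpolation=cv2.INTER_CUBIC)
B=cv2.resize(b[130:250,180:420],(800,400),interpolation=cv2.INTER_CUBIC)
cv2.imwrite('pics/a.png',A);cv2.imwrite('pics/b.png',B)
```

```text
(no output)
```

View pics/a.png

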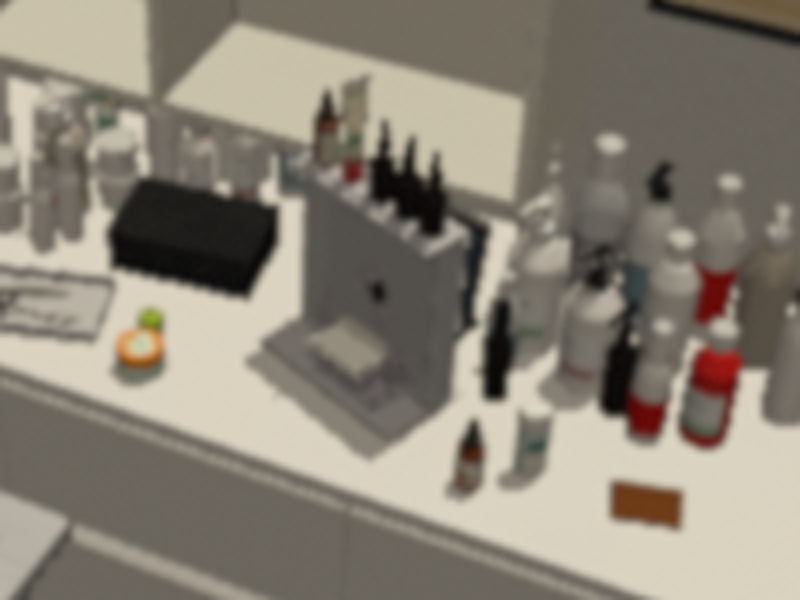

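View pics/b.png

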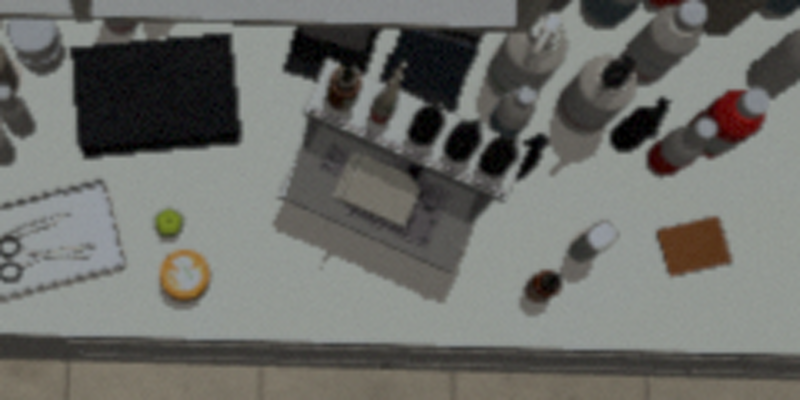

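The scene shows the organiser with the cassette and cream plates at about (288,216) in the full scene picture, and at about (293,187) in the top picture. It is turned about 23° to the right. The brown look-alike plate lies at the far right.

```bash
cat > h.py <<'E'
from station import *
import cv2,numpy as np
from scipy.spatial.transform import Rotation as R
def ray(c,u,v):
    K=np.array(c['intrinsics']);V=np.array(c['view'])
    d=V[:3,:3].T@np.linalg.solve(K,[u,v,1]);return -V[:3,:3].T@V[:3,3],d/np.linalg.norm(d)
def at_z(c,u,v,z):
    o,d=ray(c,u,v);return o+d*(z-o[2])/d[2]
def proj(c,P):
    P=np.atleast_2d(P);V=np.array(c['view']);q=P@V[:3,:3].T+V[:3,3];q=q@np.array(c['intrinsics']).T
    return q[:,:2]/q[:,2:]
def goal(pos,rot,s=None):
    "shift cm and twist deg from current commanded(~measured) pose"
    s=s or sense();R0=np.array(s['ee_rot'])
    return np.round(R.from_matrix(R0.T@rot).as_rotvec(degrees=True),1),np.round(R0.T@(np.array(pos)-s['tool_pos'])/10,2)
E
python3 - <<'E'
from h import *
c=camera_info('top');T=lambda u,v,z:at_z(c,180+u/3.3333,130+v/3.3333,z)
for n,u,v,z in(('plate',378,188,49),('bl',283,197,12),('br',450,270,12),('dl',308,112,262),('dr',505,198,262)):print(n,T(u,v,z).round())
print(at_z(camera_info('scene'),200+348/4,130+350/4,49).round())
w=camera_info('wrist');s=sense();V=np.array(w['view']);R0=np.array(s['ee_rot'])
print(np.round(w['intrinsics'],1).tolist());o=-V[:3,:3].T@V[:3,3];print('cam in tool',R0.T@(o-s['tool_pos']),np.round(R0.T@V[:3,:3].T,3).tolist())
E
```

```text
plate [ 512. -336.   49.]
bl [ 505. -223.   12.]
br [ 420. -427.   12.]
dl [ 547. -239.  262.]
dr [ 460. -446.  262.]
[ 495. -347.   49.]
[[297.4, 0.0, 256.7], [0.0, 297.4, 190.9], [0.0, 0.0, 1.0]]
cam in tool [  83.12510394    0.33405147 -119.97546242] [[0.001, -0.948, -0.319], [1.0, 0.001, 0.001], [-0.001, -0.319, 0.948]]
```

```bash
cat >> h.py <<'E'
import json,os
F=dict(C=[510,-345,12],yaw=-22.7)
if os.path.exists('F.json'):F=json.load(open('F.json'))
def Rl():return R.from_euler('z',F['yaw'],degrees=True).as_matrix()
def L2W(p):return np.array(F['C'])+np.atleast_2d(p)@Rl().T
def W2L(p):return (np.atleast_2d(p)-np.array(F['C']))@Rl()
def rot(t):
    c,s=np.cos(np.radians(t)),np.sin(np.radians(t))
    return Rl()@np.array([[-c,0,s],[0,1,0],[-s,0,-c]])
def lg(p,t):return goal(L2W(p)[0],rot(t))
E
python3 - <<'E'
from h import *
print(goal([400,150,260],np.array(sense()['ee_rot'])),lg([-84,10,149],35),L2W([-84,10,149]))
E
```

```text
(array([0., 0., 0.]), array([-32.93, -30.29,  -0.67])) (array([  1.1, -35. ,   3.6]), array([-51.14, -71.97,   9.23])) [[ 436.36586091 -303.35851155  161.        ]]
```

Call:
{"api": "step_arm", "payload": {
  "twist": [
    [0,0,0],
    [0,0,0],
    [0,0,0],
    [0,0,0],
    [0,0,0],
    [0,0,0],
    [0,0,0],
    [0,0,0],
    [0,0,0],
    [0,0,0]
  ],
  "xyz": [
    [-33,-30,-0.7],
    [-33,-30,-0.7],
    [-33,-30,-0.7],
    [-33,-30,-0.7],
    [-33,-30,-0.7],
    [-33,-30,-0.7],
    [-33,-30,-0.7],
    [-33,-30,-0.7],
    [-33,-30,-0.7],
    [-33,-30,-0.7]
  ],
  "gripper": [0,0,0,0,0,0,0,0,0,0],
  "newtons": 30
}}

```text
t: 1.7
tool_pos: [404.3, 148.3, 260.6]
ee_rot: [[-0.943, 0.333, 0.002], [0.333, 0.943, -0.001], [-0.002, -0.0, -1.0]]
force: [-0.4, 1.0, -0.0]
width: -0.0
finger_force: 0.0
```

Run:
```python
from h import *
s=sense();print(s['tool_pos'],s['t'],lg([-84,10,149],35))
```

```text
[404.31348562 148.30209384 260.5887794 ] 1.7 (array([  1. , -34.9,   3.1]), array([-18.06, -41.51,  10.01]))
```

Call:
{"api": "step_arm", "payload": {
  "twist": [
    [1,-35,3],
    [1,-35,3],
    [1,-35,3],
    [1,-35,3],
    [1,-35,3],
    [1,-35,3],
    [1,-35,3],
    [1,-35,3],
    [1,-35,3],
    [1,-35,3]
  ],
  "xyz": [
    [-18.1,-41.5,10],
    [-18.1,-41.5,10],
    [-18.1,-41.5,10],
    [-18.1,-41.5,10],
    [-18.1,-41.5,10],
    [-18.1,-41.5,10],
    [-18.1,-41.5,10],
    [-18.1,-41.5,10],
    [-18.1,-41.5,10],
    [-18.1,-41.5,10]
  ],
  "gripper": [0,0,0,0,0,0,0,0,0,0]
}}

```text
t: 2.7
tool_pos: [437.8, -303.0, 160.2]
ee_rot: [[-0.757, 0.38, 0.531], [0.31, 0.925, -0.219], [-0.575, -0.001, -0.818]]
force: [-0.1, -0.4, -0.1]
width: -0.1
finger_force: 0.0
```

Run:
```python
from h import *
s=sense();print(s['tool_pos'],s['t'],W2L(s['tool_pos']))
c=camera_info('wrist');im=grab_frame('wrist');cv2.imwrite('pics/w1.png',im[:,:,::-1])
json.dump(dict(K=np.array(c['intrinsics']).tolist(),V=np.array(c['view']).tolist()),open('w1.json','w'))
for t in("cassette","plate_5","keeper_bar"):
        print(t,[(np.round(d['box'],1).tolist(),round(d['p'],2)) for d in search_frame('wrist',t)[:3]])
P=dict(stopTL=[0,-40,35],hinge=[16,-53,41.5],bead=[16,73,45],lip_l=[-34.5,33,24],lip_r=[-34.5,-40,24],fence_l=[31.5,33,35],brd_l=[-51,115,0],brd_r=[-51,-115,0],deck=[-8,0,238])
for k,v in P.items():print(k,proj(c,L2W(v)).round().tolist())
cv2.imwrite('pics/w1b.png',cv2.resize(im[:,:,::-1],(800,600),interpolation=cv2.INTER_CUBIC))
```

```text
[ 437.83189946 -302.98900611  160.20888562] 2.7 [[-82.79011797  10.90663598 148.20888562]]
cassette [([243.9, 210.7, 167.8, 154.6], 0.61)]
plate_5 [([247.1, 157.0, 92.9, 11.4], 0.89), ([296.6, 173.1, 27.1, 49.8], 0.81), ([248.8, 185.1, 99.8, 44.3], 0.81)]
keeper_bar [([202.9, 242.6, 48.0, 87.1], 0.62)]
stopTL [[201.0, 189.0]]
hinge [[189.0, 204.0]]
bead [[321.0, 208.0]]
lip_l [[282.0, 155.0]]
lip_r [[196.0, 154.0]]
fence_l [[277.0, 208.0]]
brd_l [[378.0, 121.0]]
brd_r [[109.0, 120.0]]
deck [[233.0, 507.0]]
```

View pics/w1b.png

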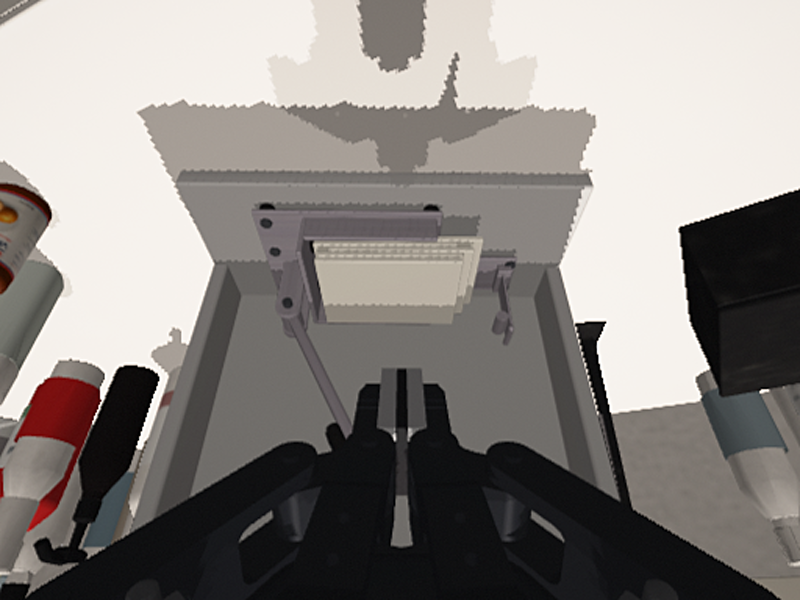

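The wrist picture (upside down, the robot side at the top) shows the stack at about (250,185). The hinge is at (185,200), the bar rises to the right behind the gripper with its pad at about (215,278), and the catch leaf is at (322,205). My frame estimate projects well onto it. Next I turn the tool 90° for a second view. That also puts the flat sides of the fingers to the plates for pushing.

```bash
cat >> h.py <<'E'
Z90=R.from_euler('z',90,degrees=True).as_matrix()
def lgB(p,t,roll=0,tip=False):
    "roll>0: fingertip leans to local -y"
    M=Rl()@R.from_euler('x',-roll,degrees=True).as_matrix()@Rl().T@rot(t)@Z90
    w=L2W(p)[0]-(M[:,2]*22 if tip else 0)
    return goal(w,M)
E
python3 - <<'E'
from h import *
print(lgB([-40,50,92],35))
c=json.load(open('w1.json'))
for a in (.65,.75,.85,.95,1.05):
    h=np.array([16,-53,41.5]);f=lambda r,z:h+[0,r*np.cos(a)-z*np.sin(a),r*np.sin(a)+z*np.cos(a)]
    print(a,(proj(c,L2W([f(88,10),f(88,0),f(121,0)]))*1.5625).round().tolist())
E
```

```text
(array([ 0.2, -0.4, 90.5]), array([-0.57,  3.35,  7.18]))Traceback (most recent call last):
  File "<stdin>", line 6, in <module>
  File "h.py", line 10, in proj
    P=np.atleast_2d(P);V=np.array(c['view']);q=P@V[:3,:3].T+V[:3,3];q=q@np.array(c['intrinsics']).T
                                  ~^^^^^^^^
KeyError: 'view'
```

Call:
{"api": "step_arm", "payload": {
  "twist": [
    [0,0,45],
    [0,0,45],
    [0,0,45],
    [0,0,45],
    [0,0,45],
    [0,0,45],
    [0,0,90.5],
    [0,0,90.5],
    [0,0,90.5],
    [0,0,90.5]
  ],
  "xyz": [
    [-0.6,3.4,0],
    [-0.6,3.4,0],
    [-0.6,3.4,2],
    [-0.6,3.4,4],
    [-0.6,3.4,5],
    [-0.6,3.4,6],
    [-0.6,3.4,7.2],
    [-0.6,3.4,7.2],
    [-0.6,3.4,7.2],
    [-0.6,3.4,7.2]
  ],
  "gripper": [0,0,0,0,0,0,0,0,0,0]
}}

```text
t: 3.9
tool_pos: [493.4, -281.8, 105.1]
ee_rot: [[0.232, 0.814, 0.532], [0.967, -0.136, -0.214], [-0.102, 0.564, -0.819]]
force: [0.8, 1.1, 0.2]
width: -0.1
finger_force: 0.0
```

```bash
sed -i "s/^def ray/def ld(f):\n    d=json.load(open(f));return dict(intrinsics=d['K'],view=d['V'])\ndef ray/" h.py
python3 - <<'E'
from h import *
c=ld('w1.json')
for a in (.65,.75,.85,.95,1.05):
    h=np.array([16,-53,41.5]);f=lambda r,z:h+[0,r*np.cos(a)-z*np.sin(a),r*np.sin(a)+z*np.cos(a)]
    print(a,(proj(c,L2W([f(88,10),f(88,0),f(121,0)]))*1.5625).round().tolist())
s=sense();print(s['tool_pos'],s['t'],W2L(s['tool_pos']),lgB([-40,50,92],35),s['qpos'])
c=camera_info('wrist');im=grab_frame('wrist')
json.dump(dict(K=np.array(c['intrinsics']).tolist(),V=np.array(c['view']).tolist()),open('w2.json','w'))
cv2.imwrite('pics/w2.png',im[:,:,::-1])
P=dict(bead=[16,73,45],lip_l=[-34.5,33,24],fence_l=[31.5,33,35],brd_l=[-51,115,0],home_f1=[-30,40,17],home_f5=[-30,40,37],home_b5=[30,40,37])
for k,v in P.items():print(k,(proj(c,L2W(v))*1.5625).round().tolist())
cv2.imwrite('pics/w2b.png',cv2.resize(im[:,:,::-1],(800,600),interpolation=cv2.INTER_CUBIC))
E
```

```text
0.65 [[399.0, 415.0], [410.0, 402.0], [462.0, 438.0]]
0.75 [[387.0, 427.0], [400.0, 413.0], [448.0, 456.0]]
0.85 [[373.0, 437.0], [388.0, 424.0], [431.0, 473.0]]
0.95 [[358.0, 446.0], [375.0, 434.0], [412.0, 489.0]]
1.05 [[342.0, 453.0], [360.0, 443.0], [391.0, 503.0]]
[ 493.41078178 -281.8493082   105.05015454] 3.9 [[-39.67441922  51.85703901  93.05015454]] (array([ 0. , -0.4, 10.9]), array([-0.17, -0.12,  0.07])) [-0.76768656  0.0798968  -0.86477346  0.05042104  0.21688045  1.0710566 ]
bead [[453.0, 301.0]]
lip_l [[315.0, 374.0]]
fence_l [[445.0, 368.0]]
brd_l [[278.0, 167.0]]
home_f1 [[319.0, 351.0]]
home_f5 [[340.0, 373.0]]
home_b5 [[448.0, 357.0]]
```

View pics/w2b.png

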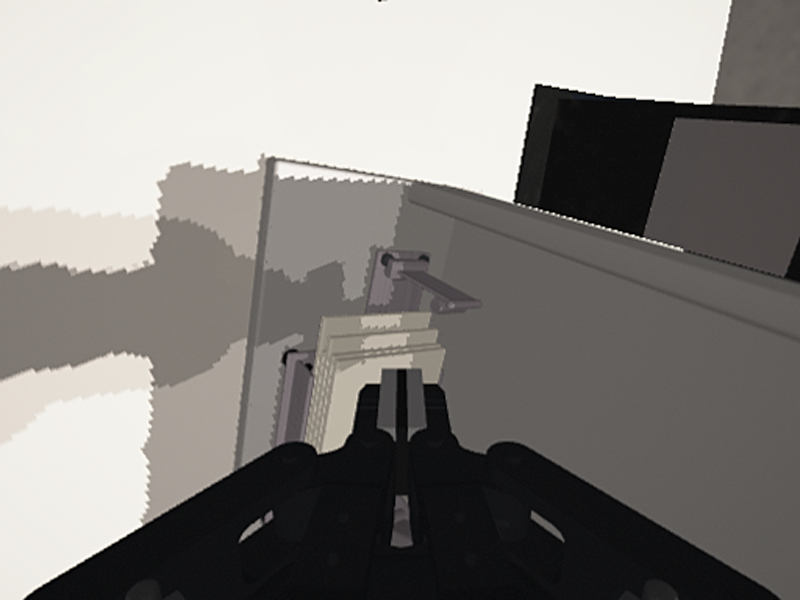

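The second view shows the plates' left ends, with the edges stepped over rows 312–350 (800-px scale), the lip end at about (310,350) and the catch at (400,265). I zoom both views to refine the frame.

Run:
```python
import cv2
a=cv2.imread('pics/w1.png')[105:225,105:385];b=cv2.imread('pics/w2.png')[90:250,150:330]
a=cv2.convertScaleAbs(a,alpha=1.2);b=cv2.convertScaleAbs(b,alpha=1.1)
cv2.imwrite('pics/z1.png',cv2.resize(a,None,fx=2.857,fy=2.857,interpolation=cv2.INTER_CUBIC))
cv2.imwrite('pics/z2.png',cv2.resize(b,None,fx=3.75,fy=3.75,interpolation=cv2.INTER_CUBIC))
```

```text
(no output)
```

View pics/z1.png

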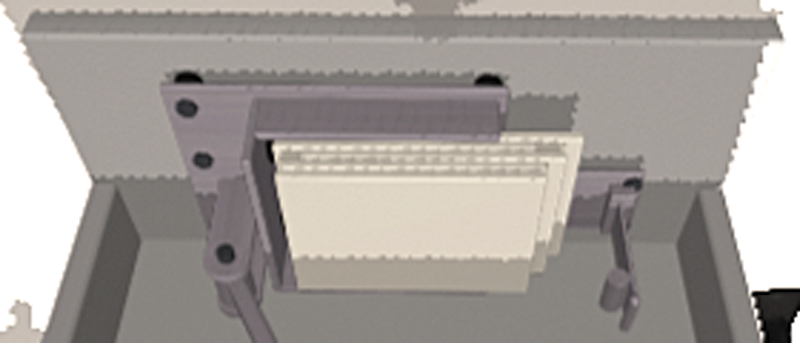

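View pics/z2.png

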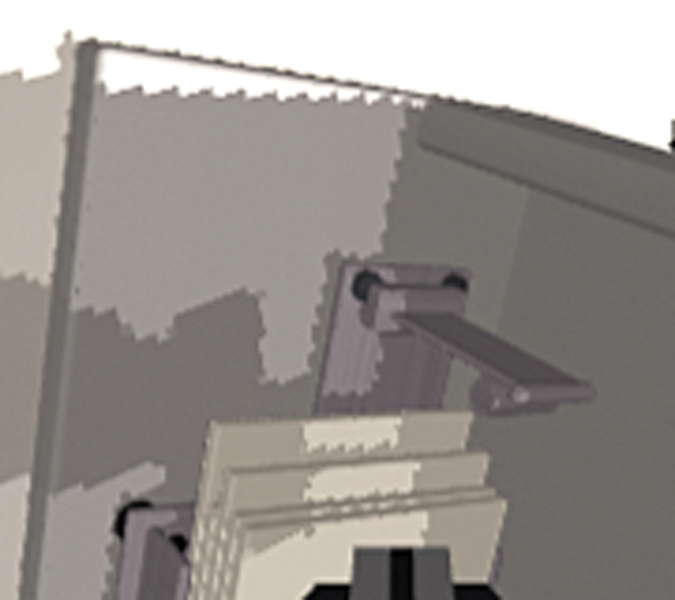

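Run:
```python
from h import *
from scipy.optimize import least_squares
c1,c2=ld('w1.json'),ld('w2.json')
o1=lambda u,v:(105+u/2.857,105+v/2.857)
o2=lambda u,v:(150+u/3.75,90+v/3.75)
O=[(c1,[-51,115,0],o1(782,38)),(c1,[-51,-115,0],o1(25,36)),(c1,[-34.5,33,24],o1(502,133)),(c1,[0,86,8],o1(643,170)),(c1,[3.5,-53,41.5],o1(226,253)),
(c2,[-51,115,0],o2(97,45)),(c2,[0,86,8],o2(343,262)),(c2,[32,86,8],o2(470,265))]
import h
def res(p,full=False):
    h.F=dict(C=list(p[:3]),yaw=p[3]);return np.concatenate([(proj(c,L2W(q))[0]-o) for c,q,o in O])
r=least_squares(res,[510,-345,12,-22.7],loss='soft_l1');print(r.x.round(2));print(res(r.x).reshape(-1,2).round(1).tolist())
r.x[2]=12
r2=least_squares(lambda p:res([p[0],p[1],12,p[2]]),[510,-345,-22.7],loss='soft_l1');print(r2.x.round(2));p=r2.x
print(res([p[0],p[1],12,p[2]]).reshape(-1,2).round(1).tolist())
json.dump(dict(C=[p[0],p[1],12.],yaw=p[2]),open('F.json','w'));h.F=json.load(open('F.json'))
# plates left edges: back-left top corners (x=30) : local y via plane z, z2 corners
for n,(u,v),z in(('a lowest',(472,413),21),('b',(487,455),29),('c',(505,500),37),('top fr',(243,527),37),('low fr',(212,422),21)):
    print(n,W2L(at_z(c2,*o2(u,v),12+z)).round(1))
for n,(u,v),z in(('low fr',(582,135),21),('top fr',(548,180),37),('top bk',(528,290),37),('stop',(275,178),37)):print('v1',n,W2L(at_z(c1,*o1(u,v),12+z)).round(1))
```

```text
[ 508.94 -345.4     9.11  -22.85]
[[-2.5, 0.4], [-5.5, -1.1], [0.3, 0.1], [1.4, 0.3], [1.5, 0.0], [-0.3, 5.2], [0.5, -1.4], [-0.1, -0.7]]
[ 506.79 -344.2   -23.06]
[[-0.3, 0.8], [-7.3, -1.5], [1.1, 0.7], [2.6, 1.1], [0.8, 0.9], [-1.7, 4.7], [0.3, -0.7], [0.2, 0.0]]
a lowest [[29.9 57.8 21. ]]
b [[29.1 51.9 29. ]]
c [[29.2 45.6 37. ]]
top fr [[-30.3  46.5  37. ]]
low fr [[-30.3  58.9  21. ]]
v1 low fr [[-31.7  56.5  21. ]]
v1 top fr [[-29.5  45.3  37. ]]
v1 top bk [[28.8 45.4 37. ]]
v1 stop [[-29.2 -34.2  37. ]]
```

Run:
```python
from h import *
M=Rl()@R.from_euler('x',-8,degrees=True).as_matrix()@Rl().T@rot(35)@Z90
print((Rl().T@M).round(2).tolist())
for p in([-12,77,70],[-12,77,14],[-12,52,14]):print(p,lgB(p,35,8,True))
```

```text
[[-0.0, 0.82, 0.57], [0.99, 0.08, -0.11], [-0.14, 0.57, -0.81]]
[-12, 77, 70] (array([ 0.7, -7.2,  6.3]), array([2.55, 1.19, 1.16]))
[-12, 77, 14] (array([ 0.7, -7.2,  6.3]), array([ 3.11, -1.98,  5.74]))
[-12, 52, 14] (array([ 0.7, -7.2,  6.3]), array([ 0.65, -2.45,  5.71]))
```

Call:
{"api": "step_arm", "payload": {
  "twist": [
    [0.7,-7.2,6.3],
    [0.7,-7.2,6.3],
    [0.7,-7.2,6.3],
    [0.7,-7.2,6.3],
    [0.7,-7.2,6.3],
    [0.7,-7.2,6.3],
    [0.7,-7.2,6.3]
  ],
  "xyz": [
    [2.55,1.2,1.15],
    [2.55,1.2,1.15],
    [2.55,1.2,1.15],
    [2.9,-0.5,3.6],
    [3.1,-2,5.7],
    [3.1,-2,5.7],
    [3.1,-2,5.7]
  ],
  "gripper": [0,0,0,0,0,0,0]
}}

```text
t: 4.65
tool_pos: [513.7, -264.3, 43.3]
ee_rot: [[0.381, 0.789, 0.482], [0.913, -0.239, -0.332], [-0.147, 0.566, -0.811]]
force: [0.1, -0.1, 0.3]
width: -0.4
finger_force: 0.0
```

Run:
```python
from h import *
s=sense();print(s['force'],W2L(s['tool_pos']+22*np.array(s['ee_rot'])[:,2]))
for p in([-12,77,14],[-12,60,14],[-12,51,14],[-12,49,14]):print(p,lgB(p,35,8,True))
c=camera_info('wrist');im=grab_frame('wrist')
json.dump(dict(K=np.array(c['intrinsics']).tolist(),V=np.array(c['view']).tolist()),open('w3.json','w'))
cv2.imwrite('pics/w3.png',im[:,:,::-1])
```

```text
[ 0.13154481 -0.08583474  0.26602649] [[-12.37632352  73.66701391  13.41652014]]
[-12, 77, 14] (array([-0. ,  0.1,  0.6]), array([ 0.32,  0.09, -0.06]))
[-12, 60, 14] (array([-0. ,  0.1,  0.6]), array([-1.37, -0.06,  0.13]))
[-12, 51, 14] (array([-0. ,  0.1,  0.6]), array([-2.26, -0.14,  0.24]))
[-12, 49, 14] (array([-0. ,  0.1,  0.6]), array([-2.45, -0.16,  0.26]))
```

View pics/w3.png

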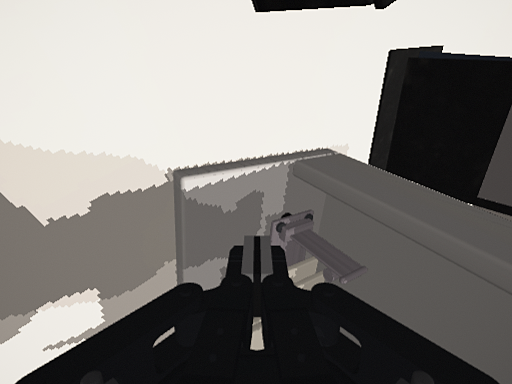

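The tip stands left of the stack at floor level, beside the leaf, touching nothing. Push slowly.

Call:
{"api": "step_arm", "payload": {
  "twist": [
    [0,0,0.6],
    [0,0,0.6],
    [0,0,0.6],
    [0,0,0.6],
    [0,0,0.6],
    [0,0,0.6],
    [0,0,0.6]
  ],
  "xyz": [
    [-0.3,0,0],
    [-0.6,0,0.1],
    [-0.9,-0.1,0.1],
    [-1.2,-0.1,0.1],
    [-1.5,-0.1,0.2],
    [-1.8,-0.1,0.2],
    [-1.9,-0.1,0.2]
  ],
  "gripper": [0,0,0,0,0,0,0]
}}

```text
t: 5.4
tool_pos: [506.8, -282.3, 43.8]
ee_rot: [[0.391, 0.784, 0.482], [0.91, -0.249, -0.332], [-0.141, 0.569, -0.81]]
force: [0.4, 1.8, -0.8]
width: 0.0
finger_force: 0.8
```

Run:
```python
from h import *
s=sense();print(Rl().T@s['force'],W2L(s['tool_pos']+22*np.array(s['ee_rot'])[:,2]))
for p in([-12,51,14],[-12,48,14]):print(p,lgB(p,35,8,True))
```

```text
[-0.35248502  1.85389142 -0.82204489] [[-11.55247157  54.37269079  13.92450968]]
[-12, 51, 14] (array([ 0. ,  0.2, -0.1]), array([-0.34, -0.06,  0.01]))
[-12, 48, 14] (array([ 0. ,  0.2, -0.1]), array([-0.64, -0.08,  0.04]))
```

Call:
{"api": "step_arm", "payload": {
  "twist": [
    [0,0,0],
    [0,0,0],
    [0,0,0],
    [0,0,0]
  ],
  "xyz": [
    [-0.1,0,0],
    [-0.2,0,0],
    [-0.3,0,0],
    [-0.35,0,0]
  ],
  "gripper": [0,0,0,0]
}}

```text
t: 5.8
tool_pos: [505.7, -285.3, 44.4]
ee_rot: [[0.391, 0.784, 0.483], [0.91, -0.249, -0.333], [-0.141, 0.569, -0.81]]
force: [0.2, 0.7, -1.2]
width: -0.1
finger_force: 0.7
```

Run:
```python
from h import *
s=sense();print(Rl().T@s['force'],W2L(s['tool_pos']+22*np.array(s['ee_rot'])[:,2]))
```

```text
[-0.0483974   0.72232055 -1.1519296 ] [[-11.43838266  51.18923797  14.54691586]]
```

Call:
{"api": "step_arm", "payload": {
  "twist": [
    [0,0,0],
    [0,0,0],
    [0,0,0]
  ],
  "xyz": [
    [-0.1,0,0.05],
    [-0.15,-0.02,0.1],
    [-0.2,-0.02,0.1]
  ],
  "gripper": [0,0,0]
}}

```text
t: 6.1
tool_pos: [505.6, -287.4, 43.9]
ee_rot: [[0.39, 0.784, 0.483], [0.91, -0.248, -0.332], [-0.141, 0.569, -0.81]]
force: [1.4, 3.0, 0.3]
width: -0.1
finger_force: 1.8
```

Run:
```python
from h import *
s=sense();print(Rl().T@s['force'],W2L(s['tool_pos']+22*np.array(s['ee_rot'])[:,2]))
```

```text
[0.14538418 3.2876298  0.30679632] [[-10.73919849  49.22634917  14.12870722]]
```

Call:
{"api": "step_arm", "payload": {
  "twist": [
    [0,0,0],
    [0,0,0],
    [0,0,0]
  ],
  "xyz": [
    [-0.1,0,0],
    [-0.15,-0.02,0],
    [-0.15,-0.02,0]
  ],
  "gripper": [0,0,0]
}}

```text
t: 6.4
tool_pos: [505.3, -287.7, 44.0]
ee_rot: [[0.388, 0.784, 0.485], [0.911, -0.247, -0.33], [-0.139, 0.57, -0.81]]
force: [2.9, 6.0, 0.1]
width: 0.0
finger_force: 3.4
```

Run:
```python
from h import *
s=sense();print(Rl().T@s['force'],W2L(s['tool_pos']+22*np.array(s['ee_rot'])[:,2]))
```

```text
[0.3324695  6.66810681 0.1010311 ] [[-10.83328783  48.96026288  14.17413228]]
```

Run:
```python
from h import *
for p in([-12,54,16],[-12,54,28],[-12,48,28],[-12,54,35],[-12,48,35]):print(p,lgB(p,35,8,True))
```

```text
[-12, 54, 16] (array([ 0.1, -0. , -0. ]), array([ 0.47,  0.05, -0.27]))
[-12, 54, 28] (array([ 0.1, -0. , -0. ]), array([ 0.31,  0.74, -1.24]))
[-12, 48, 28] (array([ 0.1, -0. , -0. ]), array([-0.29,  0.69, -1.18]))
[-12, 54, 35] (array([ 0.1, -0. , -0. ]), array([ 0.21,  1.14, -1.81]))
[-12, 48, 35] (array([ 0.1, -0. , -0. ]), array([-0.38,  1.09, -1.74]))
```

Call:
{"api": "step_arm", "payload": {
  "twist": [
    [0,0,0],
    [0,0,0],
    [0,0,0],
    [0,0,0],
    [0,0,0],
    [0,0,0],
    [0,0,0]
  ],
  "xyz": [
    [0.5,0.05,-0.3],
    [0.4,0.75,-1.2],
    [0.4,0.75,-1.2],
    [0.2,0.75,-1.2],
    [0,0.7,-1.2],
    [-0.1,0.7,-1.2],
    [-0.2,0.7,-1.2]
  ],
  "gripper": [0,0,0,0,0,0,0]
}}

```text
t: 7.1
tool_pos: [503.9, -287.2, 57.6]
ee_rot: [[0.389, 0.784, 0.484], [0.911, -0.248, -0.33], [-0.138, 0.569, -0.81]]
force: [3.0, 7.4, 1.7]
width: -0.2
finger_force: 4.0
```

Run:
```python
from h import *
s=sense();print(Rl().T@s['force'],W2L(s['tool_pos']+22*np.array(s['ee_rot'])[:,2]))
```

```text
[-0.15646826  7.92777642  1.69675589] [[-12.36357702  48.81748298  27.73439977]]
```

Hard stop at the same place. Now the top two plates.

Call:
{"api": "step_arm", "payload": {
  "twist": [
    [0,0,0],
    [0,0,0],
    [0,0,0],
    [0,0,0],
    [0,0,0],
    [0,0,0],
    [0,0,0]
  ],
  "xyz": [
    [0.5,0,0],
    [0.5,0.4,-0.6],
    [0.5,0.4,-0.6],
    [0.2,0.4,-0.6],
    [0,0.4,-0.6],
    [-0.1,0.4,-0.6],
    [-0.1,0.4,-0.6]
  ],
  "gripper": [0,0,0,0,0,0,0]
}}

```text
t: 7.8
tool_pos: [503.7, -287.4, 65.1]
ee_rot: [[0.389, 0.784, 0.484], [0.911, -0.248, -0.33], [-0.139, 0.57, -0.81]]
force: [1.9, 5.0, 1.3]
width: -0.0
finger_force: 2.7
```

Run:
```python
from h import *
s=sense();print(s['t'],Rl().T@s['force'],W2L(s['tool_pos']+22*np.array(s['ee_rot'])[:,2]))
print(lgB([-14,60,40],35,8,True),lgB([-70,75,75],35,8,True))
```

```text
7.8 [-0.17272248  5.30888585  1.25088534] [[-12.43957202  48.52264154  35.3181618 ]]
(array([ 0.1,  0. , -0.1]), array([ 1.07,  0.23, -0.6 ])) (array([ 0.1,  0. , -0.1]), array([ 2.06, -2.24, -6.83]))
```

Run:
```python
from h import *
print(lgB([-90,40,110],35,0))
```

```text
(array([0.1, 6.6, 4.5]), array([-1.89, -2.16, -8.21]))
```

Call:
{"api": "step_arm", "payload": {
  "twist": [
    [0,0,0],
    [0,0,0],
    [0,0,0],
    [0,6.6,4.5],
    [0,6.6,4.5],
    [0,6.6,4.5]
  ],
  "xyz": [
    [1,0,-0.5],
    [1,0,-1],
    [0,-1,-5],
    [-1.9,-2.2,-8.2],
    [-1.9,-2.2,-8.2],
    [-1.9,-2.2,-8.2]
  ],
  "gripper": [0,0,0,0,0,0]
}}

```text
t: 8.4
tool_pos: [438.5, -275.1, 123.5]
ee_rot: [[0.397, 0.751, 0.528], [0.918, -0.322, -0.232], [-0.004, 0.577, -0.817]]
force: [0.5, -0.7, -1.2]
width: 0.2
finger_force: 0.0
```

Run:
```python
from h import *
s=sense();print(s['t'],W2L(s['tool_pos']))
c=camera_info('wrist');im=grab_frame('wrist')
json.dump(dict(K=np.array(c['intrinsics']).tolist(),V=np.array(c['view']).tolist()),open('w4.json','w'))
for n,p in(('f1',[-30,40,17]),('f5',[-30,40,37]),('b5',[30,40,37]),('stopf5',[-30,-40,37])):print(n,((proj(c,L2W(p))[0]-[150,110])*3).round())
cv2.imwrite('pics/w4.png',im[:,:,::-1]);cv2.imwrite('pics/z4.png',cv2.resize(cv2.convertScaleAbs(im[110:310,150:416,::-1],alpha=1.1),None,fx=3,fy=3,interpolation=cv2.INTER_CUBIC))
```

```text
8.4 [[-89.92446679  36.78159462 111.46319268]]
f1 [304. 244.]
f5 [348. 265.]
b5 [511. 224.]
stopf5 [346. 527.]
```

View pics/z4.png

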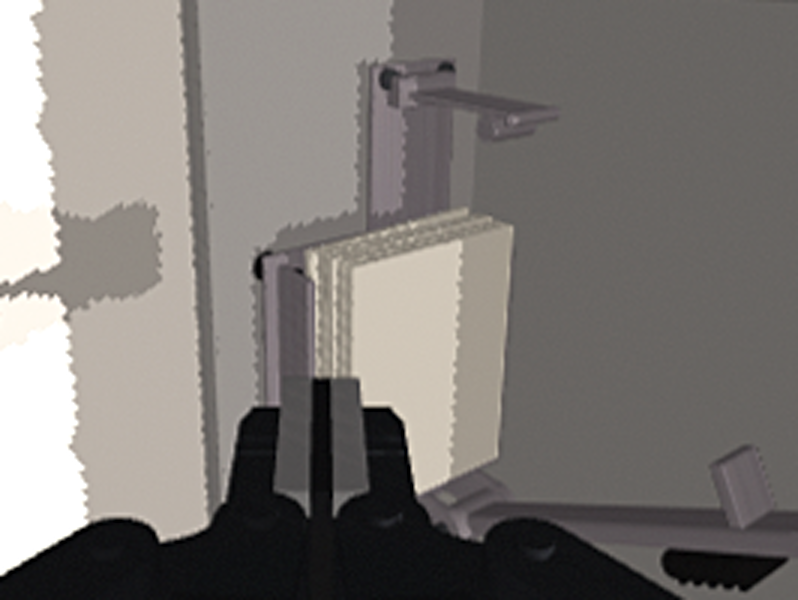

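The plates now line up: the corners at z4 (350,265) and (512,226) match the predicted home positions. The bar's tongue is visible at (745,450–525), so I can work out the bar angle from it.

Run:
```python
from h import *
c=ld('w4.json')
for a in np.arange(.75,1.26,.1):
    h=np.array([16,-53,41.5]);f=lambda r,z:h+[0,r*np.cos(a)-z*np.sin(a),r*np.sin(a)+z*np.cos(a)]
    print(a.round(2),[((proj(c,L2W(q))[0]-[150,110])*3).round().tolist() for q in(f(99,-18),f(99,-3),f(88,10))], f(88,10).round())
```

```text
0.75 [[651.0, 329.0], [687.0, 385.0], [685.0, 452.0]] [ 16.   5. 109.]
0.85 [[678.0, 364.0], [711.0, 424.0], [702.0, 489.0]] [ 16.  -2. 114.]
0.95 [[704.0, 402.0], [732.0, 466.0], [715.0, 526.0]] [ 16. -10. 119.]
1.05 [[727.0, 443.0], [750.0, 509.0], [726.0, 563.0]] [ 16. -18. 123.]
1.15 [[747.0, 486.0], [764.0, 552.0], [733.0, 600.0]] [ 16. -26. 126.]
1.25 [[764.0, 531.0], [774.0, 596.0], [737.0, 635.0]] [ 16. -35. 128.]
```

Run:
```python
from h import *
print(lgB([-70,-50,135],40,0,True));print(lgB([20,-52,130],40,0,True))
```

```text
(array([-4.8,  0.3, -0. ]), array([-8.82,  2.86, -3.  ]))
(array([-4.8,  0.3, -0. ]), array([-8.99,  9.93,  2.6 ]))
```

Call:
{"api": "step_arm", "payload": {
  "twist": [
    [-4.8,0.3,0],
    [-4.8,0.3,0],
    [-4.8,0.3,0],
    [-4.8,0.3,0],
    [-4.8,0.3,0],
    [-4.8,0.3,0],
    [-4.8,0.3,0],
    [-4.8,0.3,0]
  ],
  "xyz": [
    [-4,1.5,-3],
    [-8.8,2.9,-3],
    [-8.8,2.9,-3],
    [-9,5,-1],
    [-9,7.5,1],
    [-9,9.9,2.6],
    [-9,9.9,2.6],
    [-9,9.9,2.6]
  ],
  "gripper": [0,0,0,0,0,0,0,0]
}}

```text
t: 9.25
tool_pos: [493.2, -391.1, 155.7]
ee_rot: [[0.387, 0.708, 0.59], [0.922, -0.299, -0.245], [0.003, 0.639, -0.769]]
force: [0.2, 1.1, -0.7]
width: 0.6
finger_force: 0.0
```

```bash
cat > arc.py <<'E'
from h import *
import sys
s=sense();print(s['t'],(Rl().T@s['force']).round(1),W2L(s['tool_pos']+22*np.array(s['ee_rot'])[:,2]).round(1))
A=[float(x) for x in sys.argv[1:]]
for a in A:
    r,z=88,10;y=-53+r*np.cos(a)-z*np.sin(a)-3-8*min(1,max(a,0));zz=41.5+r*np.sin(a)+z*np.cos(a)+4.5
    print(a,np.round([y,zz]),*lgB([20,y,zz],40,0,True))
E
python3 arc.py 1.06 1 .9 .8 .7 .6
```

```text
9.25 [-0.3  1.1 -0.7] [[ 19.9 -48.4 126.8]]
1.06 [-30. 128.] [-0.3 -0.3  0.1] [ 1.88  0.05 -0.05]
1.0 [-25. 125.] [-0.3 -0.3  0.1] [ 2.36 -0.09  0.12]
0.9 [-16. 121.] [-0.3 -0.3  0.1] [ 3.22 -0.36  0.46]
0.8 [ -8. 116.] [-0.3 -0.3  0.1] [ 4.02 -0.68  0.85]
0.7 [ -1. 110.] [-0.3 -0.3  0.1] [ 4.77 -1.05  1.3 ]
0.6 [  6. 104.] [-0.3 -0.3  0.1] [ 5.46 -1.46  1.79]
```

Call:
{"api": "step_arm", "payload": {
  "twist": [
    [0,0,0],
    [0,0,0],
    [0,0,0],
    [0,0,0],
    [0,0,0],
    [0,0,0],
    [0,0,0]
  ],
  "xyz": [
    [1,0,0],
    [1.9,0,0],
    [2.4,-0.1,0.1],
    [2.8,-0.2,0.3],
    [3.2,-0.4,0.5],
    [4,-0.7,0.9],
    [4.8,-1.1,1.3]
  ],
  "gripper": [0,0,0,0,0,0,0]
}}

```text
t: 9.95
tool_pos: [510.8, -348.9, 140.6]
ee_rot: [[0.391, 0.706, 0.591], [0.921, -0.301, -0.249], [0.002, 0.642, -0.767]]
force: [0.1, -0.9, 0.7]
width: 0.0
finger_force: 0.4
```

```bash
python3 arc.py .7 .6 .5 .4 .3 .2 .1 0 -.05
```

```text
9.95 [ 0.4 -0.8  0.7] [[ 19.7  -2.7 111.7]]
0.7 [ -1. 110.] [-0.1 -0.1 -0. ] [ 0.2  -0.07  0.13]
0.6 [  6. 104.] [-0.1 -0.1 -0. ] [ 0.89 -0.48  0.62]
0.5 [12. 97.] [-0.1 -0.1 -0. ] [ 1.52 -0.93  1.16]
0.4 [18. 89.] [-0.1 -0.1 -0. ] [ 2.07 -1.41  1.73]
0.3 [23. 82.] [-0.1 -0.1 -0. ] [ 2.54 -1.92  2.34]
0.2 [27. 73.] [-0.1 -0.1 -0. ] [ 2.93 -2.45  2.98]
0.1 [30. 65.] [-0.1 -0.1 -0. ] [ 3.24 -3.    3.63]
0.0 [32. 56.] [-0.1 -0.1 -0. ] [ 3.46 -3.56  4.3 ]
-0.05 [32. 52.] [-0.1 -0.1 -0. ] [ 3.5  -3.84  4.64]
```

Call:
{"api": "step_arm", "payload": {
  "twist": [
    [0,0,0],
    [0,0,0],
    [0,0,0],
    [0,0,0],
    [0,0,0],
    [0,0,0],
    [0,0,0]
  ],
  "xyz": [
    [0.9,-0.5,0.6],
    [1.5,-0.9,1.15],
    [2.05,-1.4,1.7],
    [2.55,-1.9,2.35],
    [2.75,-2.2,2.65],
    [2.95,-2.45,3],
    [2.95,-2.45,3]
  ],
  "gripper": [0,0,0,0,0,0,0]
}}

```text
t: 10.65
tool_pos: [522.5, -321.4, 101.3]
ee_rot: [[0.39, 0.707, 0.591], [0.921, -0.301, -0.248], [0.003, 0.641, -0.768]]
force: [-0.4, -1.2, 0.9]
width: -0.1
finger_force: 0.2
```

```bash
python3 arc.py .2 .1 .05 0 -.05
python3 - <<'E'
from h import *
im=grab_frame('wrist');cv2.imwrite('pics/w5.png',im[:,:,::-1])
E
```

```text
10.65 [ 0.1 -1.3  0.9] [[19.6 27.2 72.4]]
0.2 [27. 73.] [-0.2 -0.2 -0. ] [-0.04  0.08 -0.05]
0.1 [30. 65.] [-0.2 -0.2 -0. ] [ 0.26 -0.47  0.61]
0.05 [31. 60.] [-0.2 -0.2 -0. ] [ 0.39 -0.74  0.95]
0.0 [32. 56.] [-0.2 -0.2 -0. ] [ 0.49 -1.02  1.28]
-0.05 [32. 52.] [-0.2 -0.2 -0. ] [ 0.52 -1.31  1.62]
```

View pics/w5.png

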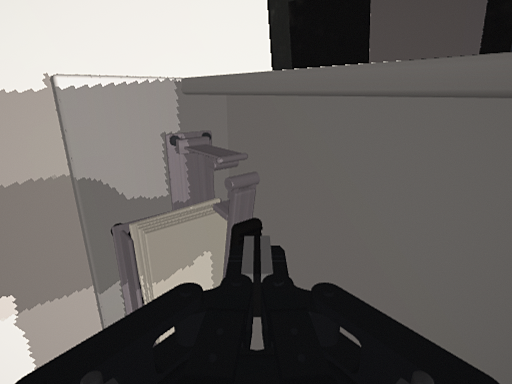

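The picture shows the bar nearly down, with its roller at (243,182) just short of the leaf and the black pad at (247,228) under the tip. The plates are still flush. Press on.

Call:
{"api": "step_arm", "payload": {
  "twist": [
    [0,0,0],
    [0,0,0],
    [0,0,0],
    [0,0,0],
    [0,0,0]
  ],
  "xyz": [
    [0.15,-0.25,0.3],
    [0.25,-0.5,0.6],
    [0.35,-0.65,0.8],
    [0.4,-0.75,0.95],
    [0.4,-0.75,0.95]
  ],
  "gripper": [0,0,0,0,0]
}}

```text
t: 11.2
tool_pos: [524.9, -319.1, 90.9]
ee_rot: [[0.39, 0.705, 0.592], [0.921, -0.3, -0.25], [0.001, 0.643, -0.766]]
force: [-4.2, 0.0, 6.4]
width: -0.1
finger_force: 3.2
```

```bash
python3 arc.py .05 0 -.05 -.1
```

```text
11.2 [-3.9 -1.6  6.4] [[21.  30.3 62. ]]
0.05 [31. 60.] [ 0.  -0.1  0. ] [ 0.08 -0.18  0.06]
0.0 [32. 56.] [ 0.  -0.1  0. ] [ 0.18 -0.46  0.4 ]
-0.05 [32. 52.] [ 0.  -0.1  0. ] [ 0.22 -0.74  0.74]
-0.1 [33. 47.] [ 0.  -0.1  0. ] [ 0.23 -1.03  1.08]
```

Call:
{"api": "step_arm", "payload": {
  "twist": [
    [0,0,0],
    [0,0,0],
    [0,0,0],
    [0,0,0]
  ],
  "xyz": [
    [0.05,-0.13,0.15],
    [0.1,-0.26,0.31],
    [0.1,-0.38,0.46],
    [0.1,-0.38,0.46]
  ],
  "gripper": [0,0,0,0]
}}

```text
t: 11.6
tool_pos: [525.4, -317.7, 84.3]
ee_rot: [[0.39, 0.705, 0.592], [0.921, -0.3, -0.249], [0.002, 0.642, -0.767]]
force: [0.8, -1.5, 2.1]
width: -0.0
finger_force: 1.1
```

```bash
python3 arc.py 0 -.05
```

```text
11.6 [ 1.3 -1.   2.1] [[20.9 31.7 55.5]]
0.0 [32. 56.] [-0.  -0.2  0. ] [ 0.03 -0.03 -0.09]
-0.05 [32. 52.] [-0.  -0.2  0. ] [ 0.07 -0.32  0.24]
```

The force dropped to 2 N at the shut height, so it has likely snapped. One firm extra press, then retreat and look.

Call:
{"api": "step_arm", "payload": {
  "twist": [
    [0,0,0],
    [0,0,0],
    [0,0,0]
  ],
  "xyz": [
    [0,-0.13,0.15],
    [0,-0.2,0.23],
    [0,-0.2,0.23]
  ],
  "gripper": [0,0,0]
}}

```text
t: 11.9
tool_pos: [526.0, -318.0, 83.0]
ee_rot: [[0.389, 0.704, 0.594], [0.921, -0.298, -0.25], [0.002, 0.645, -0.764]]
force: [-7.2, 3.7, 16.1]
width: 0.3
finger_force: 8.1
```

```bash
python3 arc.py
python3 - <<'E'
from h import *
print(lgB([20,31,75],40,0,True),lgB([-90,40,110],35,0))
E
```

```text
11.9 [-8.   0.6 16.1] [[21.6 31.8 54.2]]
(array([ 0.1, -0.2,  0.1]), array([-0.06,  1.22, -1.69])) (array([ 5.1, -0.2,  0.1]), array([ 0.87, -4.94, -9.26]))
```

Call:
{"api": "step_arm", "payload": {
  "twist": [
    [0,0,0],
    [0,0,0],
    [5,0,0],
    [5,0,0],
    [5,0,0],
    [5,0,0]
  ],
  "xyz": [
    [0,0.6,-0.8],
    [0,1.2,-1.7],
    [0.5,-2,-6],
    [0.9,-4.9,-9.3],
    [0.9,-4.9,-9.3],
    [0.9,-4.9,-9.3]
  ],
  "gripper": [0,0,0,0,0,0]
}}

```text
t: 12.5
tool_pos: [437.9, -270.1, 120.5]
ee_rot: [[0.39, 0.755, 0.527], [0.921, -0.322, -0.221], [0.003, 0.572, -0.821]]
force: [0.6, -0.2, 1.4]
width: 0.1
finger_force: 0.0
```

Run:
```python
from h import *
s=sense();print(s['t'],s['force'],W2L(s['tool_pos']))
c=camera_info('wrist');im=grab_frame('wrist')
for n,p in(('roller',[16,68,41.5]),('pad',[16,35,51.5]),('bead',[16,73,45]),('f1',[-30,40,17]),('f5',[-30,40,37])):print(n,((proj(c,L2W(p))[0]-[150,110])*3).round())
cv2.imwrite('pics/w6.png',im[:,:,::-1]);cv2.imwrite('pics/z6.png',cv2.resize(cv2.convertScaleAbs(im[110:310,150:416,::-1],alpha=1.1),None,fx=3,fy=3,interpolation=cv2.INTER_CUBIC))
```

```text
12.5 [ 0.6291559  -0.21061102  1.39024126] [[-92.43083663  41.14040957 108.54775294]]
roller [510. 160.]
pad [529. 284.]
bead [521. 144.]
f1 [320. 264.]
f5 [365. 286.]
```

View pics/z6.png

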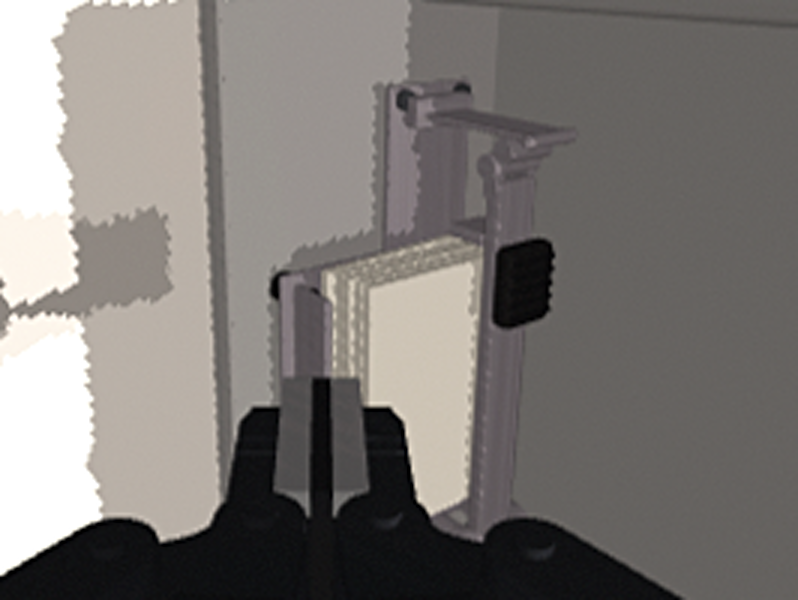

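The bar is down by itself: the roller sits under the bead at about (510,160), the pad is at (523,285) where it should be when shut, and the plates are flush. Hand it in.

```bash
python3 -c "
from station import *
print(manip.job_done())"
```

```text
the job is handed in; nothing more can be done
None
```

The five plates lie home and flush against the end stop, the keeper bar snapped shut and stayed down after the tool let go, and nothing else was touched; I handed the job in at about 12.6 s.

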